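# Set the locating pins and start the crank screw

### The arm

A 6-joint arm with a two-finger parallel gripper is mounted at the origin on the work surface. World frame = base frame: x ahead of the robot, y to its left, z up, the work surface at z = 0. Lengths are in m, angles in degrees, forces in N, time in s.
With the tool pointing down it reaches from about 0.375 to 0.925 m from the base axis. Payload 5.7 kg.
Tool frame: the origin (TCP) lies at the very end of the fingers, on their centre line; the grasp point (between the pads) lies 19 mm behind it; z points along the fingers, x is the direction in which the jaws open and shut, and the axes are right-handed (so a half turn about z gives the same grasp; the last joint's range is limited). The gripper opens to 85 mm and grips with 20 to 120 N. Pads are 22 mm wide; open, the fingers measure 114 mm over their backs; the gripper's body (76 mm by 85 mm) begins 54 mm behind the grasp point. The pads swing forward as they close: fully open they stand 13 mm farther back than shut.
Start: joints at [63.593, 20.558, 86.54, -0, 72.909, -6.595], TCP at [0.203, 0.564, 0.231] pointing down, gripper open.
Joint ranges: [-170.27, 170.27], [-57.76, 135], [12.27, 136.19], [-55.21, 235.2], [11.17, 155.16], [-170.74, 170.74]. Speed limits (degrees/s): [136.94, 136.94, 180, 180, 180, 180].

### API

Orientations are given as a 3x3 rotation matrix whose columns are the frame's x, y, z axes.
In Python, from plant import sensors, viewer, hand_in gives the robot as it stands.
- The arm moves only by the tool jog_arm, never from a script. Its argument "increments" is a list of rows, each a list of 3 entries, a list of its own where there are three numbers: the closure, from -1 (fully open) to 1 (shut), then the shift along the tool's x, y, z in mm, then the turn about the tool's z in rad. A call has 1 to 10 rows; each row is the pose to reach, as a shift and turn from the pose commanded when the call began, along the tool's axes at that moment; what a row does not reach only later rows make up. A row lasts 1/12 s, in which the tool goes at most 41.7 mm and 7.16 degrees, less where a joint would pass 70% of its speed; a pose out of reach is approached as far as the arm can. A call with a gripper value outside its range is refused whole. The fingers move at their own pace and stop on an object; "squeeze" is the grip in N (left out, the last holds). Time passes only in rows, so rows that repeat a pose let the fingers close. It gives the time, the measured TCP pose, the force and the opening at its end, in the units of the state.
- sensors.read_state(): the state, without advancing time (a new reading comes with each control period).
- viewer.snapshot(name): name is "scene" or "top"; returns (picture, depth): 400x640x3 uint8, red, green, blue; 400x640 float32, m along the optical axis (not along the pixel's ray), 0 where there is no reading.
- viewer.get_calibration(name): a dict with "fx", "fy", "cx", "cy" (pixels), "k1" (the pictures are not rectified: a ray, as slopes to the right and down, at radius r is drawn at 1 + k1 r^2 times it, then the intrinsics apply), "world_to_cam" (4x4, takes a point from world to camera coordinates). Camera axes: x right, y down, z forward; pixel columns grow to the right and rows downward; lengths in m; the calibration is good to about 2 mm. A picture is of the moment at which its call begins. get_calibration takes no time and is no camera call.
- hand_in(): hands the job in, once; it reports no verdict.
The state is a dict: "time": time; "joint_positions": joint angles; "joint_vel": joint speeds; "joint_torque": joint torques, N m; "tool_pos": TCP position; "ee_rot": TCP orientation; "contact_force": force on the tool from outside, world axes, zero at the start; "wrist_torque": the same for the moment, N m; "grip_width": finger opening in m.
Only numpy, scipy, OpenCV 4.12 (cv2) and the standard library are available. Lean on these libraries where they do the work, as an engineer would, in place of code of your own. Each camera call takes 0.05 s, during which the arm holds its last target. There are 200 camera calls.

### The job

On the bench fixture, drop the round-headed locating pin fully home in the hole next to the screw, then the T-headed pin fully home in the outer hole, letting go of each. Then take the crank by its black sleeve, turn the screw backward (anticlockwise seen from above) until it first drops off its thread start, then turn it forward (clockwise) one full turn so that it is caught in the thread. Finish holding it there: the program ends with the sleeve still gripped and the crank still, the oil can, screwdriver, bearing and jar left where they are.

Things in the scene. Friction and masses are not known exactly. Their poses are not given: they have to be found in the camera images.
- fixture: Grey steel base plate fixed to the bench, 110 (its x) by 260 (its y) by 28 mm thick, origin on the bench right under the screw's axis, z up. The plate runs from y = -50 to y = +210 mm. Round dark boss, 58 to 72 mm in diameter, its top 62 mm above the bench, at the origin; a 30 mm vertical screw with a crank stands in it.
- hole_near (a point): Centre of the mouth (plate's top face, 28 mm above the bench) of the inner pin hole, at (0, 105, 28) mm in the fixture's frame; 18.5 mm wide, 25 mm deep, small chamfer.
- hole_far (a point): Centre of the mouth of the outer pin hole, at (0, 175, 28) mm in the fixture's frame, 70 mm beyond the inner one, the same hole.
- screw (a joint): Turning angle of screw and crank, rad, no stops; grows when turned backward (anticlockwise from above). At 0 the crank arm points along the fixture's +x: arm direction = fixture yaw + this value. It stays where it is left (friction 0.03 N m). It starts between 1.2 and 4.8; the thread start is met going backward, less than a full turn from there.
- screw_lift (a joint): Height of the screw, m, up. Right-hand thread, 6 mm a turn: turned backward the screw rides up on the thread's end, 1 mm per 60 degrees, then falls about 6 mm by its own weight, at once, where the thread starts; turned forward from there it sinks, drawn in, 6 mm a turn. It reads 1 to 5 mm at the start and about 0 right after the drop.
- sleeve_mid (a point): Middle of the black crank sleeve, an upright cylinder 24 mm in diameter and 34 mm high, 50 mm from the screw's axis, about 117 mm above the bench at the start, z up. The crank arm's top lies about 29 mm below this point; the steel pin through the sleeve (10 mm, cap 16 mm) ends about 33 mm above it.
- crank_hub (a point): Centre of the top of the crank's hub, on the screw's axis, about 90 mm above the bench; it goes up and down with the screw.
- rack: Low wooden block 60 (x) by 150 (y) by 30 mm high on the bench, fixed, with two holes 80 mm apart along its y, 22 mm deep, in which the two pins stand. Either pin may be in either hole.
- round_pin: Steel locating pin with a round head, standing upright: shank 16 mm in diameter, 22 mm long, with a tapered foot; above it a head 26 mm in diameter from 22 to 58 mm. Origin at the shank's lower end, z up. 0.16 kg. Fully home, the head rests on the plate.
- tee_pin: Steel locating pin with a T head, standing upright: the same shank (16 mm, 22 mm long), a round collar 26 mm in diameter from 22 to 30 mm, and a flat bar head 46 mm long (its x) by 14 mm thick (its y) from 30 to 58 mm. Origin at the shank's lower end, z up. 0.16 kg. Fully home, the collar rests on the plate; any yaw will do.
- oil_can: Bystander: bare metal can, 60 mm in diameter, 110 mm high, origin under it.
- screwdriver: Bystander: screwdriver lying on the bench, about 190 mm long.
- bearing: Bystander: steel bearing ring, 52 mm in diameter, 14 mm high, lying flat.
- jar: Bystander: grey jar with a metal lid, 70 mm in diameter, 80 mm high.
- sleeve: The same sleeve, origin at the centre of its underside. It spins freely on its upright pin and floats up and down on it by 12 mm either way on weak springs (60 N/m), so it may be gripped firmly and led round a level circle of 50 mm radius about the screw, without turning the wrist or following the screw's height.

How it is judged (in metres and radians):
On the way, in this order (a step that is already met when the one before it is completed fails the run):
1. the round-headed pin is fully home in the inner hole and let go (z of round_pin in the frame of hole_near below -0.0195 m and horizontal distance between round_pin and hole_near below 0.0035 m and angle between round_pin's own z axis and vertical below 0.08 rad and contact force between the fingers and round_pin below 0.3 N), for 0.2 s.
2. the T-headed pin is fully home in the outer hole and let go, the round one still home (z of round_pin in the frame of hole_near below -0.0195 m and horizontal distance between round_pin and hole_near below 0.0035 m and angle between each of round_pin, tee_pin's own z axis and vertical below 0.08 rad and z of tee_pin in the frame of hole_far below -0.0195 m and horizontal distance between tee_pin and hole_far below 0.0035 m and contact force between the fingers and tee_pin below 0.3 N), for 0.2 s.
3. the screw, turned backward, has dropped off its thread start (value of joint screw above 6.13319 rad and value of joint screw_lift below 0.0025 m), for 0.05 s.
At the end, for the whole second after the job is handed in: Pins home (head within 2.5 mm of the plate, 3.5 mm of hole centre, 0.08 rad of upright); screw turned forward 0.65 to 1.35 turn after its first drop, its lift reading 3 to 8.5 mm below zero; fingers grip the sleeve with over 3 N, crank still (under 0.2 rad/s) (z of round_pin in the frame of hole_near below -0.0195 m and horizontal distance between round_pin and hole_near below 0.0035 m and angle between each of round_pin, tee_pin's own z axis and vertical below 0.08 rad and z of tee_pin in the frame of hole_far below -0.0195 m and horizontal distance between tee_pin and hole_far below 0.0035 m and value of joint screw between -2 and 2.6 rad and value of joint screw_lift between -0.0085 and -0.003 m and velocity of joint screw between -0.2 and 0.2 rad/s and contact force between the fingers and sleeve above 3 N); the arm keeps its last pose, push and grip.
It fails at once if the oil can is pushed away (distance of oil_can from where it was at the start of the episode above 0.03 m).
It fails at once if the screwdriver is pushed away (distance of screwdriver from where it was at the start of the episode above 0.03 m).
It fails at once if the bearing is pushed away (distance of bearing from where it was at the start of the episode above 0.03 m).
It fails at once if the jar is pushed away (distance of jar from where it was at the start of the episode above 0.03 m).
It also fails if it takes over 72 s, if anything falls off the work surface, if the arm or the gripper's body presses on something with over 40 N, if the wrist force passes 120 N, or if a joint passes its speed limit or range.

## Working session

There is one attempt and no reset: what is moved stays moved. The work goes in short steps, Python scripts to look and compute and a tool call to move; the robot and the scene stay as the last step left them, time stands still between calls to the robot, and variables do not carry over. Pictures are saved under pics/ and viewed, about 8 in all and at most 12, crops included, and the job is handed in when it is done.

Besides the shell and the picture viewer there is one more tool, called as name(argument=value, ...) on one line, values as JSON. jog_arm: Moves the arm, as the interface text tells. Its arguments: {"type":"object","properties":{"increments":{"type":"array"},"squeeze":{"type":"number"}},"required":["increments"]}

```bash
mkdir -p pics; ls; python3 - <<'E'
from plant import sensors, viewer
import cv2,numpy as np
for n in("scene","top"):
    im,d=viewer.snapshot(n); np.savez(f"{n}0.npz",im=im,d=d)
    cv2.imwrite(f"pics/{n}0.png",im[:,:,::-1]); print(n,viewer.get_calibration(n))
s=sensors.read_state(); print(s)
E
```

```text
pics
scene {'fx': 425.0901317495591, 'fy': 425.0901317495591, 'cx': 319.6509071713165, 'cy': 196.99560863450998, 'k1': -0.07171941402989164, 'world_to_cam': array([[-0.51011795,  0.85995148,  0.0162211 ,  0.31981268],
       [ 0.64672601,  0.39593073, -0.65190822, -0.33011274],
       [-0.56703187, -0.32205948, -0.75812436,  1.45173759],
       [ 0.        ,  0.        ,  0.        ,  1.        ]])}
top {'fx': 421.9448871249707, 'fy': 421.9448871249707, 'cx': 313.5698235230857, 'cy': 203.17121840854904, 'k1': -0.07783432156429054, 'world_to_cam': array([[ 0.0274252 , -0.99961192, -0.00488508, -0.0226002 ],
       [-0.99501   , -0.0268293 , -0.09610046,  0.5885747 ],
       [ 0.0959321 ,  0.00749628, -0.99535965,  1.33102305],
       [ 0.        ,  0.        ,  0.        ,  1.        ]])}
{'time': 0.1, 'joint_positions': array([ 6.35922623e+01,  2.05951228e+01,  8.65953525e+01,  6.85208449e-04,
        7.29092001e+01, -6.59482871e+00]), 'joint_vel': array([-0.08454268, -0.09364054, -0.14478037, -0.00286799, -0.02932202,
       -0.08172029]), 'joint_torque': array([-3.49419651e-06, -5.28647947e+01, -2.79350263e+01, -2.42931810e-04,
        5.11935170e-03, -3.21356390e-05]), 'tool_pos': array([0.20308591, 0.56390117, 0.23050695]), 'ee_rot': array([[ 3.38952536e-01,  9.40803148e-01, -7.83964004e-04],
       [ 9.40801890e-01, -3.38953377e-01, -1.55304807e-03],
       [-1.72683976e-03, -2.11145234e-04, -9.99998487e-01]]), 'contact_force': array([-0.41482849,  0.1092663 ,  0.88837624]), 'wrist_torque': array([-0.00348413,  0.01496072,  0.01046765]), 'grip_width': 0.08521330389539336}
```

View pics/top0.png

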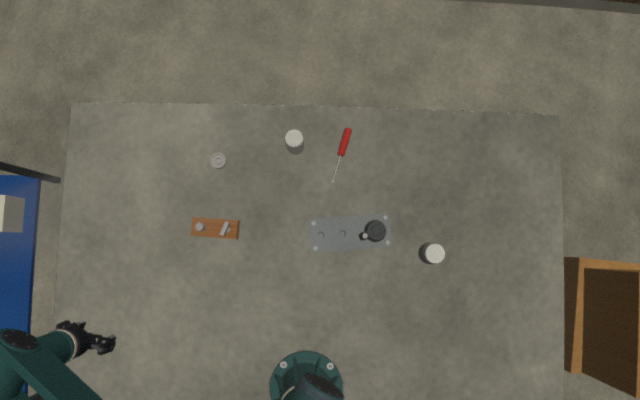

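View pics/scene0.png

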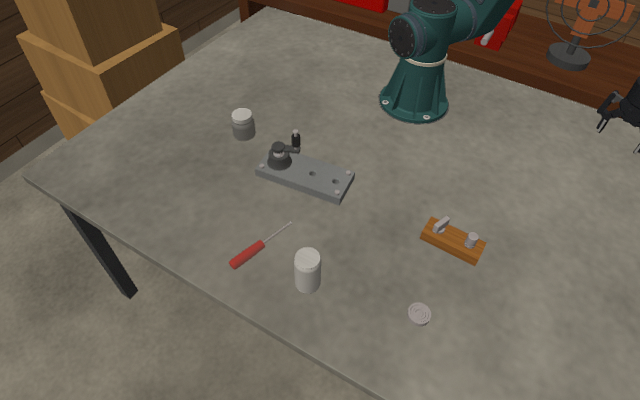

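The top view shows the round pin at about (199,227), the T pin at (225,229), the screw hub at (375,231), the holes at (342,234) and (320,235), and the jar at (432,253). The scene view shows the same layout, with the sleeve at (296,138). Next I'll enlarge crops of the fixture and rack.

```bash
cat > h.py <<'E'
import numpy as np,cv2
from plant import sensors,viewer
def K(c): return np.array([[c['fx'],0,c['cx']],[0,c['fy'],c['cy']],[0,0,1]])
def ray(n,px):
    c=viewer.get_calibration(n)
    u=cv2.undistortPoints(np.array(px,float).reshape(-1,1,2),K(c),np.array([c['k1'],0,0,0]))[:,0]
    W=c['world_to_cam'];R=W[:3,:3];o=-R.T@W[:3,3]
    return o,np.c_[u,np.ones(len(u))]@R
def plane(n,px,z):
    o,d=ray(n,px); return o+d*((z-o[2])/d[:,2])[:,None]
def proj(n,P):
    c=viewer.get_calibration(n);W=c['world_to_cam']
    return cv2.projectPoints(np.array(P,float).reshape(-1,1,3),cv2.Rodrigues(W[:3,:3])[0],W[:3,3],K(c),np.array([c['k1'],0,0,0]))[0][:,0]
def crop(im,x,y,w,h,s): return cv2.resize(im[y:y+h,x:x+w],None,fx=s,fy=s,interpolation=cv2.INTER_CUBIC)
E
python3 - <<'E'
from h import *
t=np.load('top0.npz')['im'][:,:,::-1];s=np.load('scene0.npz')['im'][:,:,::-1]
A=crop(t,300,205,100,55,8);B=crop(s,250,125,110,80,7)
cv2.imwrite('pics/fixt.png',A)
# one composite: top fixture (x8 ->800x440) not enough room; scale 5
a=crop(t,300,208,100,50,6);b=crop(t,185,210,60,34,6);c=crop(s,250,122,110,82,4);d=crop(s,415,210,78,56,4)
M=np.zeros((600,800,3),np.uint8)
for im,(x,y) in((a,(0,0)),(b,(0,302)),(c,(360,302))): 
    h,w=im.shape[:2];h=min(h,600-y);w=min(w,800-x);M[y:y+h,x:x+w]=im[:h,:w]
M[510:600,0:0]=0
cv2.imwrite('pics/comp.png',M)
E
```

```text
(no output)
```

View pics/comp.png

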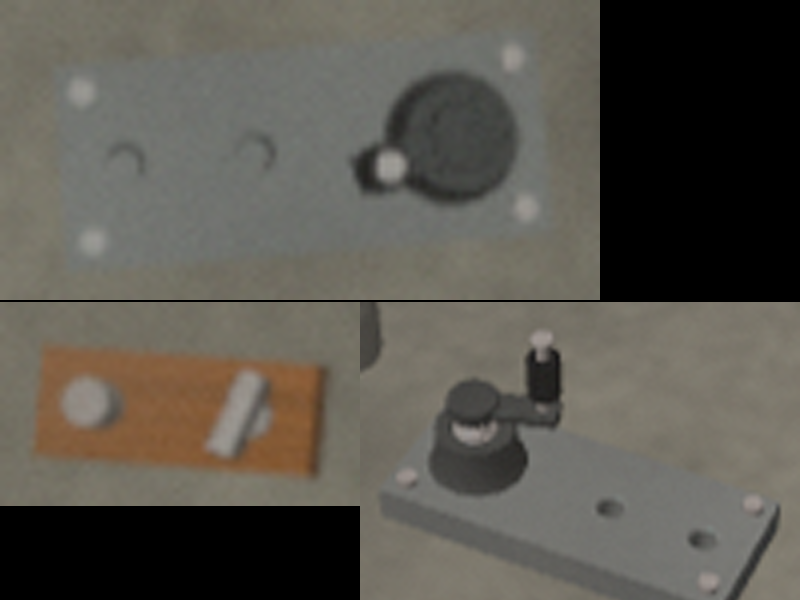

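The enlarged crops show four bright bolts at the plate corners, both holes, the bright sleeve cap and both pin heads. Now I'll measure blob centroids in both views.

```bash
cat >> h.py <<'E'
def blob(im,x,y,r,bright=True,k=0.5):
    """weighted centroid of bright/dark spot about x,y"""
    g=im.astype(float).mean(2); x0,y0=int(round(x))-r,int(round(y))-r
    w=g[y0:y0+2*r+1,x0:x0+2*r+1]; w=w if bright else -w
    b=np.median(np.r_[w[0],w[-1],w[:,0],w[:,-1]]); w=w-b; w=np.where(w>k*w.max(),w,0)
    n,l=cv2.connectedComponents((w>0).astype(np.uint8)); p=np.unravel_index(w.argmax(),w.shape)
    w=w*(l==l[p]); Y,X=np.mgrid[:w.shape[0],:w.shape[1]]
    return np.array([x0+(w*X).sum()/w.sum(),y0+(w*Y).sum()/w.sum()])
def tri(pt,ps):
    A=np.zeros((3,3));B=np.zeros(3);R=[]
    for n,p in(('top',pt),('scene',ps)):
        o,d=ray(n,[p]);d=d[0]/np.linalg.norm(d[0]);M=np.eye(3)-np.outer(d,d);A+=M;B+=M@o;R.append((o,M))
    X=np.linalg.solve(A,B);return X,[np.linalg.norm(M@(X-o))*1e3 for o,M in R]
E
python3 - <<'E'
from h import *
np.set_printoptions(precision=4,suppress=True)
t=np.load('top0.npz')['im'];s=np.load('scene0.npz')['im']
bt=[(300+80/6,208+90/6),(300+92/6,208+242/6),(300+512/6,208+57/6),(300+526/6,208+207/6)]
B=np.array([blob(t,*p,4) for p in bt]);Bw=plane('top',B,.031);print('bolts top@31',Bw[:,:2],Bw.mean(0))
ax=(Bw[2]+Bw[3]-Bw[0]-Bw[1])/2; print('len',np.linalg.norm(ax),'-y yaw',np.degrees(np.arctan2(ax[1],ax[0])), 'w',np.linalg.norm(Bw[0]-Bw[1]),np.linalg.norm(Bw[2]-Bw[3]))
# plate frame: +y = -ax
yv=-ax[:2]/np.linalg.norm(ax[:2]); c=Bw.mean(0)[:2]
for q in(0,105,175): print('fix y',q,c+yv*(q-80)/1e3)
bs=[(250+405/4-90,122+175/4),(250+345/4-0,0)]
S={'b1':(250+46/4,122+176/4),'b2':(250+393/4,122+202/4),'b3':(250+348/4,122+280/4)}
for k,p in S.items():
    q=blob(s,*p,4); print(k,q,plane('scene',[q],.031))
for k,p in{'near':(250+250/4,122+206/4),'far':(250+343/4,122+237/4)}.items():
    q=blob(s,*p,5,False,.4); print(k,q,plane('scene',[q],.028))
m=cv2.inRange(cv2.cvtColor(t,cv2.COLOR_RGB2HSV),(5,90,60),(20,255,255));m[:, :180]=0;m[:,260:]=0;m[:200]=0;m[260:]=0
m=cv2.morphologyEx(m,cv2.MORPH_CLOSE,np.ones((9,9)))
r=cv2.minAreaRect(np.argwhere(m)[:,::-1].astype(np.float32));bx=plane('top',cv2.boxPoints(r),.03);print('rack',r,bx[:,:2],bx.mean(0))
rt=blob(t,185+89/6,210+102/6,7,k=.4);tt=blob(t,185+238/6,210+114/6,8,k=.4);print('pins',rt,tt,plane('top',[rt,tt],.066))
rs=blob(s,473,239,8);ts=blob(s,441,225,9);print(rs,ts,plane('scene',[rs,ts],.062),tri(rt,rs),tri(tt,ts))
ct=blob(t,300+390/6,208+165/6,4);cs=blob(s,250+180/4,122+37/4,4);print('cap',ct,cs,plane('top',[ct],.15),tri(ct,cs))
print('hub',plane('top',[(300+455/6,208+135/6)],.09))
# T bar orientation from top mask
g=t.astype(float).mean(2)
hs=cv2.cvtColor(t,cv2.COLOR_RGB2HSV)[215:240,214:240];mm=(hs[...,1]<60)&(hs[...,2]>125);print(cv2.minAreaRect(np.argwhere(mm)[:,::-1].astype(np.float32)))
d=np.load('top0.npz')['d'];print(d[222:234,194:206:2])
E
```

```text
bolts top@31 [[ 0.5255 -0.0068]
 [ 0.4466 -0.0154]
 [ 0.5498 -0.2367]
 [ 0.4699 -0.2454]] [ 0.498  -0.1261  0.031 ]
len 0.23118502125474572 -y yaw -84.09315726919148 w 0.0793602405662194 0.08037446127065768
fix y 0 [ 0.5062 -0.2057]
fix y 105 [ 0.4954 -0.1012]
fix y 175 [ 0.4882 -0.0316]
b1 [261.2275 164.9018] [[ 0.5481 -0.2386  0.031 ]]
b2 [347.5824 171.7216] [[ 0.4443 -0.0185  0.031 ]]
b3 [336.6633 191.1542] [[ 0.5233 -0.0093  0.031 ]]
near [311.0779 173.0932] [[ 0.4995 -0.1038  0.028 ]]
far [333.8965 180.9734] [[ 0.4923 -0.0351  0.028 ]]
rack ((214.55584716796875, 227.71826171875), (47.236793518066406, 18.59547996520996), 4.085616588592529) [[0.4741 0.3874]
 [0.534  0.3863]
 [0.5276 0.2324]
 [0.468  0.2341]] [0.5009 0.31   0.03  ]
pins [198.6877 226.154 ] [223.6681 228.0604] [[0.5032 0.3516 0.066 ]
 [0.4995 0.2722 0.066 ]]
[472.9758 235.7397] [441.3178 221.4334] [[0.5014 0.3512 0.062 ]
 [0.5002 0.27   0.062 ]] (array([0.5033, 0.3515, 0.0646]), [np.float64(0.45637702608291864), np.float64(0.4563770260828029)]) (array([0.5001, 0.2714, 0.0628]), [np.float64(1.5270258310868592), np.float64(1.5270258310867773)])
cap [364.6134 235.2365] [294.8831 130.6488] [[ 0.4874 -0.1587  0.15  ]] (array([ 0.4879, -0.1598,  0.1478]), [np.float64(0.9395498771285544), np.float64(0.9395498771285851)])
hub [[ 0.5042 -0.1998  0.09  ]]
((10.0, 15.5), (17.0, 8.0), 90.0)
[[1.3583 1.3509 1.3541 1.3537 1.3524 1.3531]
 [1.3564 1.3553 1.3153 1.319  1.349  1.3595]
 [1.351  1.3173 1.3139 1.3144 1.3166 1.3483]
 [1.3515 1.3196 1.3155 1.3168 1.3153 1.3345]
 [1.3555 1.3161 1.3136 1.3134 1.3147 1.3315]
 [1.3484 1.3137 1.315  1.3133 1.3154 1.3329]
 [1.3566 1.3166 1.318  1.3148 1.3159 1.3332]
 [1.3498 1.3186 1.312  1.3143 1.3133 1.3339]
 [1.3461 1.3481 1.3087 1.3123 1.3178 1.3462]
 [1.355  1.3499 1.3461 1.3494 1.3448 1.353 ]
 [1.3523 1.3477 1.3513 1.3502 1.3581 1.3556]
 [1.3471 1.3546 1.3548 1.349  1.3512 1.3512]]
```

The two cameras disagree by about 2 mm, which touch can resolve later. The sleeve stands only about 57 mm from the near hole, so the gripper body would barely clear it. I'll first nudge the crank backward to make room. Its value is about 1.85 rad, and 3.4 rad is still far short of the drop.

```bash
cat >> h.py <<'E'
def to(*targets):
    """tool-frame shift (mm) and turn (rad) from present pose to world (x,y,z,yaw of tool x deg)"""
    s=sensors.read_state();R=s['ee_rot'];a=np.degrees(np.arctan2(R[1,0],R[0,0]))
    c,q=np.cos(np.radians(a)),np.sin(np.radians(a));R=np.array([[c,q,0],[q,-c,0],[0,0,-1]])
    print('t',round(s['time'],2),'at',s['tool_pos'].round(4),'yaw',a.round(2),'F',s['contact_force'].round(1),'w',round(s['grip_width'],4))
    for x,y,z,w in targets: print((R.T@(np.array([x,y,z])-s['tool_pos'])*1e3).round(1),round(np.radians((a-w+180)%360-180),3))
E
python3 -c "
from h import *
to((.5285,-.163,.231,0),(.5285,-.163,.107,0))"
```

```text
t 0.1 at [0.2031 0.5639 0.2305] yaw 70.19 F [-0.4  0.1  0.9] w 0.0852
[-5.736e+02  5.525e+02 -5.000e-01] 1.225
[-573.6  552.5  123.5] 1.225
```

jog_arm(increments=[[1,[-574,552,0],1.225],[1,[-574,552,0],1.225],[1,[-574,552,0],1.225],[1,[-574,552,0],1.225],[1,[-574,552,0],1.225],[1,[-574,552,0],1.225],[1,[-574,552,0],1.225],[1,[-574,552,0],1.225],[1,[-574,552,0],1.225],[1,[-574,552,0],1.225]], squeeze=40)

```text
time: 0.93
tool_pos: [0.3733, 0.1821, 0.2312]
ee_rot: [[1.0, -0.006, -0.0], [-0.006, -1.0, -0.0], [-0.0, 0.0, -1.0]]
contact_force: [0.2, 0.5, -0.8]
grip_width: -0.0001
```

```bash
python3 -c "
from h import *
to((.5285,-.163,.231,0),(.5285,-.163,.107,0))"
```

```text
t 0.93 at [0.3733 0.1821 0.2312] yaw -0.34 F [ 0.2  0.5 -0.8] w -0.0001
[1.572e+02 3.442e+02 2.000e-01] -0.006
[157.2 344.2 124.2] -0.006
```

jog_arm(increments=[[1,[155,342,0],0],[1,[155,342,0],0],[1,[155,342,0],0],[1,[155,342,0],0],[1,[155,342,0],0],[1,[155,342,0],0],[1,[155,342,0],0],[1,[155,342,0],0],[1,[155,342,0],0],[1,[155,342,0],0]])

```text
time: 1.77
tool_pos: [0.5319, -0.1652, 0.2313]
ee_rot: [[1.0, -0.004, 0.004], [-0.004, -1.0, -0.005], [0.004, 0.005, -1.0]]
contact_force: [0.6, -0.2, 1.3]
grip_width: 0.0001
```

```bash
python3 -c "
from h import *
C=np.array([.505,-.207])
T=[(.5285,-.163,.107,0)]+[(*(C+.05*np.array([np.cos(np.radians(a)),np.sin(np.radians(a))])),.107,0) for a in (85,110,135,160)]
to(*T)"
```

```text
t 1.77 at [ 0.5319 -0.1652  0.2313] yaw -0.23 F [ 0.6 -0.2  1.3] w 0.0001
[ -3.4  -2.2 124.3] -0.004
[-22.6  -7.9 124.3] -0.004
[-44.   -5.  124.3] -0.004
[-62.2   6.7 124.3] -0.004
[-73.8  25.  124.3] -0.004
```

jog_arm(increments=[[1,[0,-2,40],0],[1,[0,-2,80],0],[1,[0,-2,124],0],[1,[0,-2,124],0],[1,[-10,-5,124],0],[1,[-18,-7,124],0],[1,[-26,-8,124],0],[1,[-35,-7,124],0],[1,[-44,-5,124],0],[1,[-53,0,124],0]])

```text
time: 2.6
tool_pos: [0.4747, -0.1579, 0.1087]
ee_rot: [[1.0, 0.001, 0.002], [0.001, -1.0, -0.001], [0.002, 0.001, -1.0]]
contact_force: [2.6, 1.7, 0.6]
grip_width: -0.0001
```

jog_arm(increments=[[1,[-9,6,0],0],[1,[-15,13,0],0],[1,[-20,22,0],0],[1,[-22,26,0],0],[1,[-22,26,0],0],[1,[-12,16,-40],0],[1,[0,0,-80],0],[-0.3,[0,0,-120],0],[-0.3,[0,0,-124],0],[-0.3,[0,0,-124],0]])

```text
time: 3.43
tool_pos: [0.4782, -0.1593, 0.2347]
ee_rot: [[1.0, 0.001, 0.007], [0.001, -1.0, -0.004], [0.007, 0.004, -1.0]]
contact_force: [0.9, -0.0, -0.1]
grip_width: 0.0356
```

```bash
python3 - <<'E'
from h import *
to((.503,.3505,.2,0))
E
```

```text
t 3.43 at [ 0.4782 -0.1593  0.2347] yaw 0.04 F [ 0.9 -0.  -0.1] w 0.0356
[  25.1 -509.8   34.7] 0.001
```

jog_arm(increments=[[-0.3,[25,-510,0],0],[-0.3,[25,-510,0],0],[-0.3,[25,-510,0],0],[-0.3,[25,-510,0],0],[-0.3,[25,-510,0],0],[-0.3,[25,-510,0],0],[-0.3,[25,-510,0],0],[-0.3,[25,-510,0],0],[-0.3,[25,-510,0],0],[-0.3,[25,-510,0],0]])

```text
time: 4.27
tool_pos: [0.4947, 0.2596, 0.2292]
ee_rot: [[1.0, -0.0, -0.003], [-0.0, -1.0, -0.001], [-0.003, 0.001, -1.0]]
contact_force: [1.3, -0.6, 0.3]
grip_width: 0.0551
```

```bash
python3 - <<'E'
from h import *
im,d=viewer.snapshot('top'); np.savez('top1.npz',im=im,d=d)
cv2.imwrite('pics/top1.png',crop(im[:,:,::-1],185,200,215,70,3.7))
to((.503,.3505,.2,0))
E
```

```text
t 4.32 at [0.4954 0.2672 0.2295] yaw 0.12 F [ 2.1  6.8 -0. ] w 0.0556
[  7.8 -83.3  29.5] 0.002
```

View pics/top1.png

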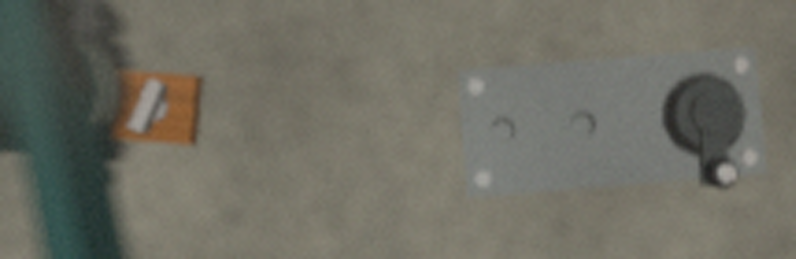

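The crank now points toward -x, with the cap at about (381,247), clear of the near hole. Next comes the round pin.

jog_arm(increments=[[-0.3,[7,-42,0],0],[-0.3,[7,-83,0],0],[-0.3,[7,-83,0],0],[-0.3,[7,-83,40],0],[-0.3,[7,-83,80],0],[-0.3,[7,-83,100],0],[-0.3,[7,-83,120],0],[-0.3,[7,-83,120],0],[-0.3,[7,-83,120],0]])

```text
time: 5.07
tool_pos: [0.5013, 0.3397, 0.1091]
ee_rot: [[1.0, -0.0, -0.004], [-0.0, -1.0, -0.003], [-0.004, 0.003, -1.0]]
contact_force: [-0.5, -0.3, 0.8]
grip_width: 0.0559
```

```bash
python3 - <<'E'
from h import *
to((.5025,.3512,.036,0))
E
```

```text
t 5.07 at [0.5013 0.3397 0.1091] yaw -0.02 F [-0.5 -0.3  0.8] w 0.0559
[  1.2 -11.5  73.1] -0.0
```

jog_arm(increments=[[-0.3,[1,-11,20],0],[-0.3,[1,-11,45],0],[-0.3,[1,-11,60],0],[-0.3,[1,-11,72],0],[-0.3,[1,-11,72],0],[-0.3,[1,-11,72],0],[1,[1,-11,72],0],[1,[1,-11,72],0],[1,[1,-11,72],0],[1,[1,-11,72],0]])

```text
time: 5.9
tool_pos: [0.5045, 0.3526, 0.0408]
ee_rot: [[1.0, 0.0, 0.002], [0.0, -1.0, 0.001], [0.002, -0.001, -1.0]]
contact_force: [0.2, -0.7, 6.2]
grip_width: 0.0245
```

jog_arm(increments=[[1,[0,0,0],0],[1,[0,0,0],0],[1,[0,0,0],0]])

```text
time: 6.15
tool_pos: [0.5045, 0.3526, 0.0408]
ee_rot: [[1.0, -0.0, 0.002], [-0.0, -1.0, 0.001], [0.002, -0.001, -1.0]]
contact_force: [-0.8, -0.0, 6.2]
grip_width: 0.0246
```

jog_arm(increments=[[-0.3,[0,0,0],0],[-0.3,[0,0,0],0],[-0.3,[0,0,0],0],[-0.3,[0,0,0],-0.1],[-0.3,[0,0,0],-0.22],[-0.3,[0,0,0],-0.34],[-0.3,[0,0,0],-0.46],[-0.3,[0,0,0],-0.58],[-0.3,[0,0,0],-0.7],[-0.3,[0,0,0],-0.8]])

```text
time: 6.98
tool_pos: [0.5036, 0.3521, 0.0391]
ee_rot: [[0.692, 0.722, -0.0], [0.722, -0.692, -0.0], [-0.0, -0.0, -1.0]]
contact_force: [0.1, 0.5, -0.7]
grip_width: 0.0552
```

jog_arm(increments=[[-0.3,[0,0,0],-0.12],[-0.3,[0,0,0],-0.24],[-0.3,[0,0,0],-0.36],[-0.3,[0,0,0],-0.48],[-0.3,[0,0,0],-0.6],[-0.3,[0,0,0],-0.72],[-0.3,[0,0,0],-0.77],[-0.3,[0,0,0],-0.77],[1,[0,0,0],-0.77],[1,[0,0,0],-0.77]])

```text
time: 7.82
tool_pos: [0.5037, 0.3522, 0.0392]
ee_rot: [[0.003, 1.0, -0.0], [1.0, -0.003, -0.0], [-0.0, -0.0, -1.0]]
contact_force: [-0.1, 0.3, 0.4]
grip_width: 0.0323
```

jog_arm(increments=[[1,[0,0,0],0],[1,[0,0,0],0],[1,[0,0,0],0],[1,[0,0,0],0]])

```text
time: 8.15
tool_pos: [0.5035, 0.3514, 0.0394]
ee_rot: [[0.001, 1.0, -0.0], [1.0, -0.001, -0.001], [-0.001, -0.0, -1.0]]
contact_force: [0.2, -5.1, 5.0]
grip_width: 0.0245
```

```bash
python3 - <<'E'
from h import *
to((.495,-.102,.13,95.9))
E
```

```text
t 8.15 at [0.5035 0.3514 0.0394] yaw 89.94 F [ 0.2 -5.1  5. ] w 0.0245
[-453.4   -8.1  -90.6] -0.104
```

jog_arm(increments=[[1,[0,0,-20],0],[1,[0,0,-45],0],[1,[0,0,-70],0],[1,[-40,-1,-90],0],[1,[-81,-2,-90],0],[1,[-122,-3,-90],0],[1,[-163,-4,-90],0],[1,[-204,-5,-90],0],[1,[-245,-6,-90],0],[1,[-286,-7,-90],0]], squeeze=50)

```text
time: 8.98
tool_pos: [0.4963, 0.0649, 0.1292]
ee_rot: [[0.001, 1.0, 0.001], [1.0, -0.001, 0.001], [0.001, 0.001, -1.0]]
contact_force: [1.7, -0.6, -1.1]
grip_width: 0.0244
```

jog_arm(increments=[[1,[-40,0,0],0],[1,[-81,0,0],0],[1,[-120,0,0],0],[1,[-150,0,0],0],[1,[-165,0,0],0],[1,[-167,0,0],0],[1,[-167,0,0],0],[1,[-167,0,0],0]])

```text
time: 9.65
tool_pos: [0.4961, -0.0999, 0.129]
ee_rot: [[0.001, 1.0, -0.0], [1.0, -0.001, 0.001], [0.001, -0.0, -1.0]]
contact_force: [0.1, -0.4, -0.5]
grip_width: 0.0242
```

```bash
python3 - <<'E'
from h import *
to((.4957,-.1017,.065,90))
E
```

```text
t 9.65 at [ 0.4961 -0.0999  0.129 ] yaw 89.92 F [ 0.1 -0.4 -0.5] w 0.0242
[-1.8 -0.4 64. ] -0.001
```

jog_arm(increments=[[1,[-2,0,30],0],[1,[-2,0,55],0],[1,[-2,0,63],0],[1,[-2,0,63],0],[1,[-2,0,63],0]])

```text
time: 10.07
tool_pos: [0.4961, -0.1018, 0.0663]
ee_rot: [[-0.0, 1.0, -0.001], [1.0, 0.0, 0.001], [0.001, -0.001, -1.0]]
contact_force: [0.2, -0.2, -1.2]
grip_width: 0.0248
```

```bash
python3 - <<'E'
from h import *
to((.4957,-.1017,.065,90))
im,d=viewer.snapshot('scene'); np.savez('scene1.npz',im=im,d=d)
t,d=viewer.snapshot('top'); np.savez('top2.npz',im=t,d=d)
cv2.imwrite('pics/s1.png',np.hstack([crop(im[:,:,::-1],270,130,80,70,7),crop(t[:,:,::-1],310,205,34,70,7)]))
p=sensors.read_state()['tool_pos']
print(proj('scene',[(p[0]+.0008,p[1],p[2]-.031),(.4964,-.1017,.028)]))
E
```

```text
t 10.07 at [ 0.4961 -0.1018  0.0663] yaw 90.03 F [ 0.2 -0.2 -1.2] w 0.0248
[ 0.1 -0.4  1.3] 0.0
[[311.73217389 170.84298362]
 [312.31030965 172.68696639]]
```

View pics/s1.png

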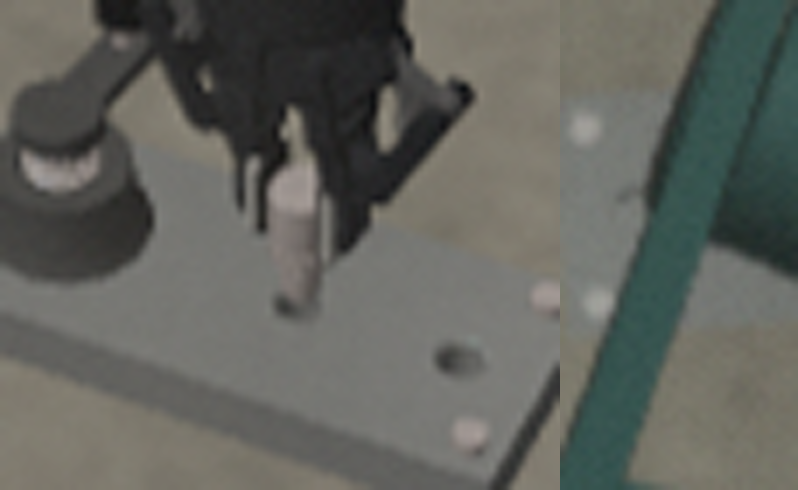

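The scene crop shows the pin's shank at about (299,300), directly above the near hole and lined up in the image. I'll lower it while watching the force.

jog_arm(increments=[[1,[0,0,4],0],[1,[0,0,7],0],[1,[0,0,10],0],[1,[0,0,12],0],[1,[0,0,14],0],[1,[0,0,14],0]])

```text
time: 10.67
tool_pos: [0.496, -0.1028, 0.0519]
ee_rot: [[0.001, 1.0, -0.001], [1.0, -0.001, 0.0], [0.0, -0.001, -1.0]]
contact_force: [0.4, -0.4, -2.1]
grip_width: 0.0245
```

jog_arm(increments=[[1,[0,0,4],0],[1,[0,0,8],0],[1,[0,0,11],0],[1,[0,0,14],0],[1,[0,0,16],0],[1,[0,0,16],0],[1,[0,0,16],0]])

```text
time: 11.25
tool_pos: [0.4962, -0.1029, 0.0373]
ee_rot: [[0.001, 1.0, 0.0], [1.0, -0.001, -0.0], [-0.0, 0.0, -1.0]]
contact_force: [-5.1, 0.5, 14.5]
grip_width: 0.0248
```

The pin bottomed at the expected height with 14 N. I'll release it, back off and go to the T pin.

jog_arm(increments=[[-0.3,[0,0,0],0],[-0.3,[0,0,0],0],[-0.3,[0,0,0],0],[-0.3,[0,0,0],0],[-0.3,[0,0,0],0],[-0.3,[0,0,-20],0],[-0.3,[0,0,-50],0],[-0.3,[0,0,-90],0],[-0.3,[40,0,-110],0.1],[-0.3,[81,0,-110],0.2]])

```text
time: 12.08
tool_pos: [0.5005, -0.0257, 0.1506]
ee_rot: [[0.208, 0.978, 0.009], [0.978, -0.208, -0.002], [-0.0, 0.01, -1.0]]
contact_force: [0.3, 0.6, -0.7]
grip_width: 0.0554
```

```bash
python3 - <<'E'
from h import *
to((.5005,.270,.148,68.2))
im,d=viewer.snapshot('scene'); np.savez('scene2.npz',im=im,d=d)
# T bar yaw: edges of grey bar in first top picture at 8x
t=np.load('top0.npz')['im'];u=crop(t,212,214,26,28,8);hs=cv2.cvtColor(u,cv2.COLOR_RGB2HSV)
for v in(130,140,150,160):
    m=((hs[...,1]<50)&(hs[...,2]>v)).astype(np.uint8);n,l,st,c=cv2.connectedComponentsWithStats(m);k=1+st[1:,4].argmax()
    r=cv2.minAreaRect(np.argwhere(l==k)[:,::-1].astype(np.float32));print(v,r,r[0][0]/8+212-.5+.06,r[0][1]/8+214-.5+.06)
cv2.imwrite('pics/s2.png',crop(im[:,:,::-1],270,120,100,80,7))
E
```

```text
t 12.08 at [ 0.5005 -0.0257  0.1506] yaw 78.0 F [ 0.3  0.6 -0.7] w 0.0554
[289.2 -61.5   2.6] 0.171
130 ((96.45851135253906, 115.71485900878906), (31.344921112060547, 115.4416732788086), 22.905771255493164) 223.61731391906739 228.02435737609864
140 ((96.83540344238281, 114.4686279296875), (27.51133918762207, 112.87641143798828), 24.829345703125) 223.66442543029785 227.86857849121094
150 ((95.18891143798828, 122.37895965576172), (15.791629791259766, 85.5697021484375), 25.346174240112305) 223.45861392974854 228.85736995697022Traceback (most recent call last):
  File "<stdin>", line 7, in <module>
ValueError: attempt to get argmax of an empty sequence
```

```bash
python3 - <<'E'
from h import *
to((.501,.271,.148,67.4))
im=np.load('scene2.npz')['im']
cv2.imwrite('pics/s2.png',crop(im[:,:,::-1],270,120,100,80,7))
E
```

```text
t 12.13 at [ 0.4976 -0.017   0.1488] yaw 77.51 F [-1.7  5.9 -0.4] w 0.0555
[281.9 -58.9   0.8] 0.176
```

View pics/s2.png

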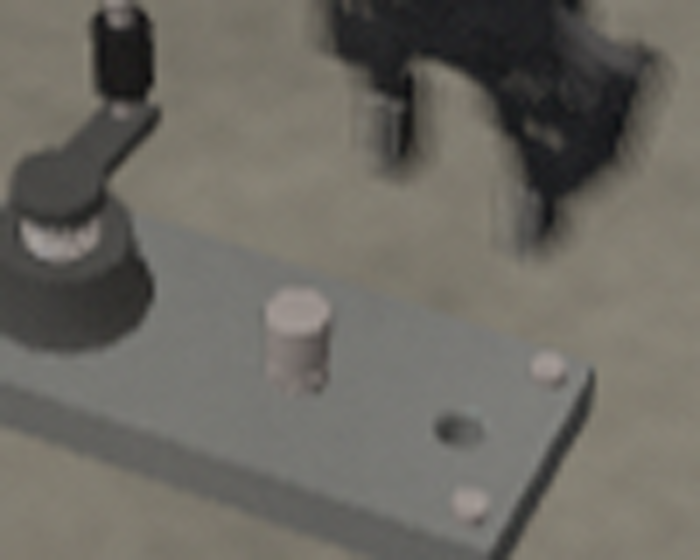

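The crop shows the round pin standing upright with its head on the plate (top centre at about (298,312)), and the far hole open at (460,430). The grip height dropped by 2.1 mm from rack to plate, which matches fully home.

jog_arm(increments=[[-0.3,[41,-9,0],0.1],[-0.3,[81,-17,0],0.176],[-0.3,[121,-25,0],0.176],[-0.3,[161,-33,0],0.176],[-0.3,[201,-41,0],0.176],[-0.3,[241,-50,0],0.176],[-0.3,[270,-56,0],0.176],[-0.3,[282,-59,0],0.176],[-0.3,[282,-59,0],0.176],[-0.3,[282,-59,20],0.176]])

```text
time: 12.97
tool_pos: [0.4971, 0.2652, 0.1286]
ee_rot: [[0.365, 0.931, 0.005], [0.931, -0.365, 0.001], [0.003, 0.005, -1.0]]
contact_force: [0.4, 0.1, -0.8]
grip_width: 0.0556
```

```bash
python3 - <<'E'
from h import *
to((.501,.271,.043,67.4))
E
```

```text
t 12.97 at [0.4971 0.2652 0.1286] yaw 68.56 F [ 0.4  0.1 -0.8] w 0.0556
[ 6.9  1.5 85.6] 0.02
```

jog_arm(increments=[[-0.3,[7,1,30],0.02],[-0.3,[7,1,60],0.02],[-0.3,[7,1,78],0.02],[-0.3,[7,1,85],0.02],[-0.3,[7,1,85],0.02],[-0.3,[7,1,85],0.02],[1,[7,1,85],0.02],[1,[7,1,85],0.02],[1,[7,1,85],0.02],[1,[7,1,85],0.02]])

```text
time: 13.8
tool_pos: [0.4991, 0.2706, 0.0425]
ee_rot: [[0.386, 0.922, 0.002], [0.922, -0.386, 0.001], [0.001, 0.002, -1.0]]
contact_force: [-0.7, -0.3, 3.7]
grip_width: 0.0131
```

jog_arm(increments=[[1,[0,0,0],0],[1,[0,0,0],0],[1,[0,0,0],0],[1,[0,0,0],0]])

```text
time: 14.13
tool_pos: [0.4991, 0.2706, 0.0425]
ee_rot: [[0.386, 0.922, 0.002], [0.922, -0.386, 0.0], [0.001, 0.002, -1.0]]
contact_force: [-1.8, -0.8, 7.7]
grip_width: 0.0129
```

```bash
python3 - <<'E'
from h import *
print(.1029/.4962, np.array([.4967,-.1025])+.07*np.array([-.103,.9947]))
to((.49,-.033,.13,67.4))
E
```

```text
0.20737605804111248 [ 0.48949  -0.032871]
t 14.13 at [0.4991 0.2706 0.0425] yaw 67.29 F [-1.8 -0.8  7.7] w 0.0129
[-283.6  108.8  -87.5] -0.002
```

jog_arm(increments=[[1,[0,0,-20],0],[1,[0,0,-45],0],[1,[0,0,-75],0],[1,[-35,13,-88],0],[1,[-73,27,-88],0],[1,[-111,42,-88],0],[1,[-149,56,-88],0],[1,[-187,70,-88],0],[1,[-225,85,-88],0],[1,[-255,96,-88],0]])

```text
time: 14.97
tool_pos: [0.4879, -0.0045, 0.1296]
ee_rot: [[0.387, 0.922, 0.001], [0.922, -0.387, -0.001], [-0.001, 0.001, -1.0]]
contact_force: [0.5, 0.2, -1.0]
grip_width: 0.0131
```

jog_arm(increments=[[1,[-20,7,0],0],[1,[-28,10,0],0],[1,[-28,10,0],0],[1,[-28,10,20],0],[1,[-28,10,40],0],[1,[-28,10,55],0],[1,[-28,10,60],0],[1,[-28,10,60],0],[1,[-28,10,60],0]])

```text
time: 15.72
tool_pos: [0.4868, -0.0307, 0.0694]
ee_rot: [[0.385, 0.923, -0.0], [0.923, -0.385, 0.0], [0.0, -0.0, -1.0]]
contact_force: [-0.9, -0.1, -0.8]
grip_width: 0.013
```

```bash
python3 - <<'E'
from h import *
to((.488,-.0321,.071,67.3))
im,d=viewer.snapshot('scene'); np.savez('scene3.npz',im=im,d=d)
cv2.imwrite('pics/s3.png',crop(im[:,:,::-1],285,130,80,75,8))
E
```

```text
t 15.72 at [ 0.4868 -0.0307  0.0694] yaw 67.33 F [-0.9 -0.1 -0.8] w 0.013
[-0.8  1.6 -1.6] 0.0
```

View pics/s3.png

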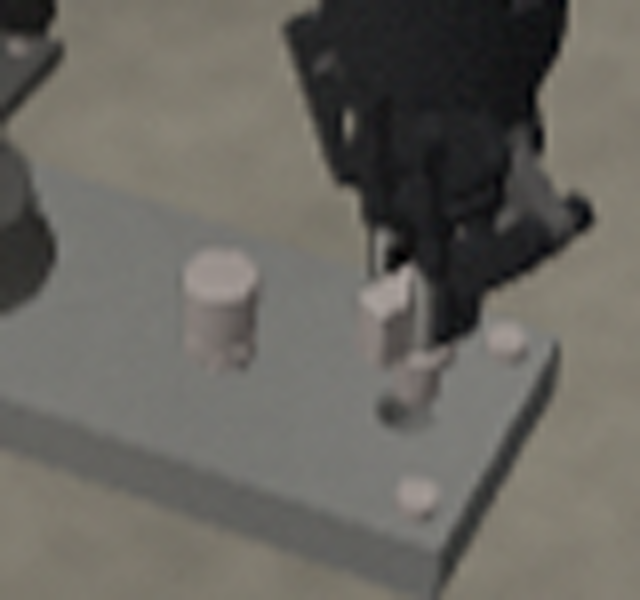

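The crop shows the T pin's foot at about (415,400), with the far hole just left of and below it at about (406,411). That agrees with the 1–2 mm shift I calculated, so I'll apply it and lower.

jog_arm(increments=[[1,[-1.2,1.6,0],0],[1,[-1.2,1.6,3],0],[1,[-1.2,1.6,6],0],[1,[-1.2,1.6,9],0],[1,[-1.2,1.6,12],0],[1,[-1.2,1.6,15],0],[1,[-1.2,1.6,15],0]])

```text
time: 16.35
tool_pos: [0.4872, -0.0333, 0.0536]
ee_rot: [[0.387, 0.922, -0.001], [0.922, -0.387, 0.0], [-0.0, -0.001, -1.0]]
contact_force: [0.3, 0.7, -1.6]
grip_width: 0.0129
```

jog_arm(increments=[[1,[0,0,4],0],[1,[0,0,8],0],[1,[0,0,11],0],[1,[0,0,13],0],[1,[0,0,14],0],[1,[0,0,14],0],[1,[0,0,14],0]])

```text
time: 16.93
tool_pos: [0.4875, -0.0333, 0.0405]
ee_rot: [[0.386, 0.922, -0.0], [0.922, -0.386, -0.0], [-0.0, -0.0, -1.0]]
contact_force: [-1.5, 0.0, 4.7]
grip_width: 0.013
```

jog_arm(increments=[[-0.3,[0,0,0],0],[-0.3,[0,0,0],0],[-0.3,[0,0,0],0],[-0.3,[0,0,0],0],[-0.3,[0,0,-20],0],[-0.3,[0,0,-50],0],[-0.3,[0,0,-90],0],[-0.3,[0,-40,-130],0],[-0.3,[0,-80,-160],0],[-0.3,[0,-80,-160],0]])

```text
time: 17.77
tool_pos: [0.412, -0.0016, 0.2024]
ee_rot: [[0.386, 0.922, 0.001], [0.922, -0.386, 0.0], [0.0, 0.001, -1.0]]
contact_force: [-0.5, 1.0, 0.1]
grip_width: 0.0558
```

```bash
python3 - <<'E'
from h import *
np.set_printoptions(precision=4,suppress=True)
im,d=viewer.snapshot('scene'); t,dt=viewer.snapshot('top'); np.savez('s4.npz',im=im,d=d,t=t)
M=np.zeros((600,800,3),np.uint8);a=crop(im[:,:,::-1],245,110,115,85,6.95);M[:a.shape[0]]=a[:600,:800]
cv2.imwrite('pics/s4.png',M)
for n,I,p in(('top',t,(381,246.5)),('scene',im,(287,121))):
    q=blob(I,*p,4);print(n,q,plane(n,[q],.149))
to((.46,-.21,.23,90))
print(proj('scene',[(.4967,-.1025,.064),(.4895,-.0329,.064)]))
E
```

```text
Traceback (most recent call last):
ValueError: could not broadcast input array from shape (591,799,3) into shape (591,800,3)
```

```bash
python3 - <<'E'
from h import *
np.set_printoptions(precision=4,suppress=True)
z=np.load('s4.npz');im,t=z['im'],z['t']
cv2.imwrite('pics/s4.png',crop(im[:,:,::-1],245,110,115,85,6.9))
P={}
for n,I,p in(('top',t,(381,246.5)),('scene',im,(287,121))):
    q=P[n]=blob(I,*p,4);print(n,q,plane(n,[q],.149))
print(tri(P['top'],P['scene']))
to((.46,-.21,.23,90))
E
```

```text
top [381.0598 246.3837] [[ 0.4563 -0.2074  0.149 ]]
scene [286.1738 118.0108] [[ 0.4579 -0.2084  0.149 ]]
(array([ 0.4567, -0.2082,  0.1481]), [np.float64(0.817341391571361), np.float64(0.8173413915712712)])
t 17.87 at [ 0.4122 -0.0015  0.2023] yaw 67.32 F [ 0.2  0.3 -0.1] w 0.0554
[-173.9  124.5  -27.7] -0.396
```

View pics/s4.png

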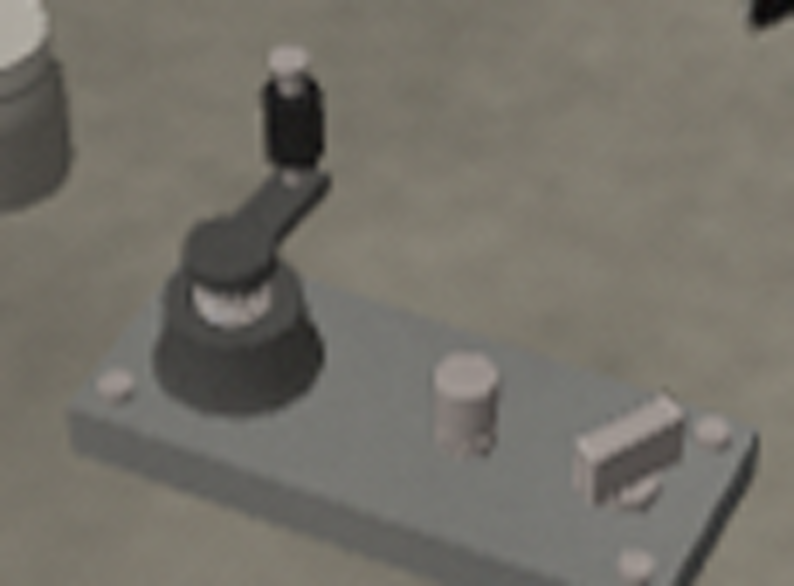

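The crop shows both pins upright with their heads on the plate, the T collar at (640,490), and the sleeve cap at (290,60). Touch and vision agree on the screw axis at about (0.507, -0.2075). That puts the sleeve at (0.457, -0.2085), a screw value of about 3.06 rad.

jog_arm(increments=[[-0.3,[-35,24,0],0],[-0.3,[-69,48,0],0],[-0.3,[-103,72,0],0],[-0.3,[-137,96,0],0],[-0.3,[-165,115,0],0],[-0.3,[-173,121,0],0],[-0.3,[-173,121,0],0],[-0.3,[-173,121,0],0]])

```text
time: 18.53
tool_pos: [0.4584, -0.2089, 0.1992]
ee_rot: [[0.388, 0.922, -0.002], [0.922, -0.388, 0.001], [0.001, -0.002, -1.0]]
contact_force: [-0.3, 0.6, 0.1]
grip_width: 0.0554
```

```bash
python3 - <<'E'
from h import *
to((.4573,-.2085,.102,67.3))
E
```

```text
t 18.53 at [ 0.4584 -0.2089  0.1992] yaw 67.17 F [-0.3  0.6  0.1] w 0.0554
[-0.1 -1.2 97.2] -0.002
```

jog_arm(increments=[[-0.3,[0,-1,30],0],[-0.3,[0,-1,60],0],[-0.3,[0,-1,85],0],[-0.3,[0,-1,97],0],[-0.3,[0,-1,97],0],[1,[0,-1,97],0],[1,[0,-1,97],0],[1,[0,-1,97],0],[1,[0,-1,97],0],[1,[0,-1,97],0]], squeeze=40)

```text
time: 19.37
tool_pos: [0.4584, -0.2084, 0.1042]
ee_rot: [[0.387, 0.922, 0.002], [0.922, -0.387, -0.001], [0.0, 0.002, -1.0]]
contact_force: [0.1, 0.2, 0.0]
grip_width: 0.0228
```

```bash
cat >> h.py <<'E'
C0=np.array([.507,-.2075])
def arc(step,n,z=None,a0=None,C=C0,r=.05):
    """rows for moving the grasp along the circle from the present pose by step deg a row"""
    s=sensors.read_state();R=s['ee_rot'];p=s['tool_pos'];a=np.arctan2(R[1,0],R[0,0])
    M=np.array([[np.cos(a),np.sin(a)],[np.sin(a),-np.cos(a)]])
    b=np.degrees(np.arctan2(*(p[:2]-C)[::-1]));print('t',round(s['time'],2),'angle',b.round(1),'r',(np.linalg.norm(p[:2]-C)*1e3).round(2),p.round(4),'F',s['contact_force'].round(1),'w',round(s['grip_width'],4))
    b=b if a0 is None else a0
    print([list((M@(C+r*np.array([np.cos(np.radians(b+step*k)),np.sin(np.radians(b+step*k))])-p[:2])*1e3).round(0).astype(int)) for k in range(1,n+1)])
E
python3 -c "
from h import *
arc(8,10)"
```

```text
t 19.37 angle -179.0 r 48.65 [ 0.4584 -0.2084  0.1042] F [0.1 0.2 0. ] w 0.0228
[[np.int64(-7), np.int64(2)], [np.int64(-12), np.int64(6)], [np.int64(-17), np.int64(11)], [np.int64(-22), np.int64(16)], [np.int64(-25), np.int64(22)], [np.int64(-28), np.int64(29)], [np.int64(-30), np.int64(36)], [np.int64(-30), np.int64(43)], [np.int64(-30), np.int64(50)], [np.int64(-29), np.int64(56)]]
```

Gripped at 22.8 mm. I'll lead the sleeve backward, shifting the circle's centre by the small offset of the grasp.

```bash
sed -i 's/C0=np.array(.*/C0=np.array([.5084,-.2075])/; s/\.astype(int))/.astype(int).tolist())/' h.py
python3 -c "
from h import *
arc(8,10)"
```

```text
t 19.37 angle -179.0 r 50.05 [ 0.4584 -0.2084  0.1042] F [0.1 0.2 0. ] w 0.0228
[[-6, 3], [-12, 7], [-17, 12], [-21, 18], [-25, 24], [-27, 30], [-29, 37], [-30, 44], [-30, 51], [-28, 58]]
```

jog_arm(increments=[[1,[-6,3,0],0],[1,[-12,7,0],0],[1,[-17,12,0],0],[1,[-21,18,0],0],[1,[-25,24,0],0],[1,[-27,30,0],0],[1,[-29,37,0],0],[1,[-30,44,0],0],[1,[-30,51,0],0],[1,[-28,58,0],0]])

```text
time: 20.2
tool_pos: [0.5003, -0.2572, 0.1029]
ee_rot: [[0.386, 0.922, -0.002], [0.922, -0.386, -0.0], [-0.001, -0.001, -1.0]]
contact_force: [-1.1, -0.5, -0.4]
grip_width: 0.0228
```

```bash
python3 -c "
from h import *
arc(8,10)
arc(8,10,a0=-99)"
```

```text
t 20.2 angle -99.2 r 50.35 [ 0.5003 -0.2572  0.1029] F [-1.1 -0.5 -0.4] w 0.0228
[[2, 7], [5, 13], [9, 19], [14, 24], [19, 28], [25, 32], [31, 35], [38, 37], [45, 38], [52, 38]]
t 20.2 angle -99.2 r 50.35 [ 0.5003 -0.2572  0.1029] F [-1.1 -0.5 -0.4] w 0.0228
[[3, 7], [6, 13], [9, 19], [14, 24], [19, 29], [25, 32], [32, 35], [38, 37], [45, 38], [52, 38]]
```

Low forces and on radius. Continuing.

jog_arm(increments=[[1,[2,7,0],0],[1,[5,13,0],0],[1,[9,19,0],0],[1,[14,24,0],0],[1,[19,28,0],0],[1,[25,32,0],0],[1,[31,35,0],0],[1,[38,37,0],0],[1,[45,38,0],0],[1,[52,38,0],0]])

```text
time: 21.03
tool_pos: [0.5562, -0.2229, 0.1034]
ee_rot: [[0.386, 0.922, 0.0], [0.922, -0.386, -0.001], [-0.0, 0.001, -1.0]]
contact_force: [-0.8, -1.3, 1.2]
grip_width: 0.0228
```

```bash
python3 -c "
from h import *
arc(6,10)"
```

```text
t 21.03 angle -17.8 r 50.22 [ 0.5562 -0.2229  0.1034] F [-0.8 -1.3  1.2] w 0.0228
[[5, -1], [10, -2], [15, -4], [20, -6], [24, -9], [28, -12], [32, -16], [36, -20], [39, -24], [41, -29]]
```

jog_arm(increments=[[1,[5,-1,0],0],[1,[10,-2,0],0],[1,[15,-4,0],0],[1,[20,-6,0],0],[1,[24,-9,0],0],[1,[28,-12,0],0],[1,[32,-16,0],0],[1,[35,-19,0],0],[1,[35,-19,0],0],[1,[35,-19,0],0]])

```text
time: 21.87
tool_pos: [0.5513, -0.1826, 0.1032]
ee_rot: [[0.386, 0.922, -0.0], [0.922, -0.386, 0.001], [0.001, -0.001, -1.0]]
contact_force: [2.9, 2.6, 0.3]
grip_width: 0.0232
```

```bash
python3 - <<'E'
from h import *
im,d=viewer.snapshot('scene');a=np.load('s4.npz')['im']
cv2.imwrite('pics/s5.png',np.hstack([crop(x[:,:,::-1],245,115,56,60,7) for x in(a,im)]))
arc(-8,10)
E
```

```text
t 21.92 angle 29.7 r 49.62 [ 0.5515 -0.1829  0.1032] F [ 2.9  3.2 -0.1] w 0.0226
[[-4, 5], [-10, 10], [-16, 14], [-22, 17], [-29, 19], [-35, 20], [-42, 20], [-49, 19], [-56, 17], [-62, 14]]
```

View pics/s5.png

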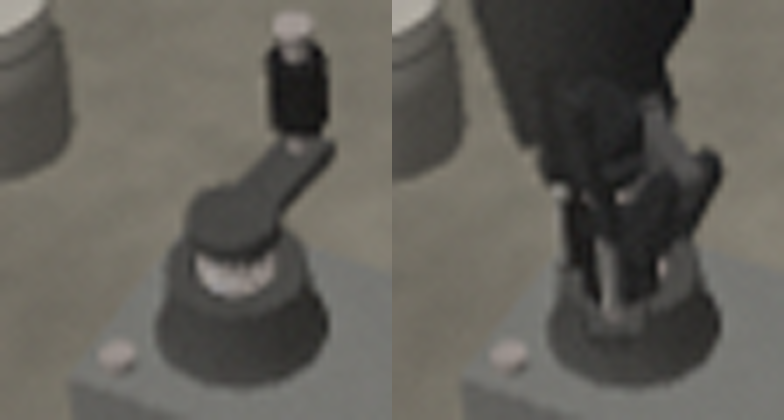

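The gripper hides the hub in this view. The crank's end is visible at (615,325), and the sleeve was led about 24° past 2π, well beyond the 6.133 rad threshold. I'll turn forward now and check the lift afterwards.

jog_arm(increments=[[1,[-4,5,0],0],[1,[-10,10,0],0],[1,[-16,14,0],0],[1,[-22,17,0],0],[1,[-29,19,0],0],[1,[-35,20,0],0],[1,[-42,20,0],0],[1,[-49,19,0],0],[1,[-56,17,0],0],[1,[-62,14,0],0]])

```text
time: 22.75
tool_pos: [0.5398, -0.2469, 0.1032]
ee_rot: [[0.387, 0.922, -0.0], [0.922, -0.387, 0.0], [-0.0, -0.0, -1.0]]
contact_force: [0.6, 1.3, 0.1]
grip_width: 0.0229
```

```bash
python3 -c "
from h import *
arc(-8,10)"
```

```text
t 22.75 angle -51.5 r 50.41 [ 0.5398 -0.2469  0.1032] F [0.6 1.3 0.1] w 0.0229
[[-6, -4], [-11, -9], [-16, -14], [-19, -20], [-22, -26], [-24, -33], [-26, -40], [-26, -47], [-25, -54], [-23, -60]]
```

jog_arm(increments=[[1,[-6,-4,0],0],[1,[-11,-9,0],0],[1,[-16,-14,0],0],[1,[-19,-20,0],0],[1,[-22,-26,0],0],[1,[-24,-33,0],0],[1,[-26,-40,0],0],[1,[-26,-47,0],0],[1,[-25,-54,0],0],[1,[-23,-60,0],0]])

```text
time: 23.58
tool_pos: [0.4747, -0.2441, 0.1031]
ee_rot: [[0.386, 0.922, -0.002], [0.922, -0.386, -0.0], [-0.001, -0.001, -1.0]]
contact_force: [-4.0, -4.4, 0.1]
grip_width: 0.0231
```

```bash
python3 -c "
from h import *
arc(-8,10)"
```

```text
t 23.58 angle -132.6 r 49.78 [ 0.4747 -0.2441  0.1031] F [-4.  -4.4  0.1] w 0.0231
[[3, -6], [6, -12], [11, -18], [16, -22], [22, -26], [28, -29], [35, -32], [42, -33], [48, -33], [55, -32]]
```

```bash
python3 -c "
from h import *
arc(-8,10,r=.0506)"
```

```text
t 23.58 angle -132.6 r 49.78 [ 0.4747 -0.2441  0.1031] F [-4.  -4.4  0.1] w 0.0231
[[2, -7], [6, -13], [10, -18], [16, -23], [21, -27], [28, -30], [34, -32], [41, -33], [48, -34], [56, -33]]
```

jog_arm(increments=[[1,[2,-7,0],0],[1,[6,-13,0],0],[1,[10,-18,0],0],[1,[16,-23,0],0],[1,[21,-27,0],0],[1,[28,-30,0],0],[1,[34,-32,0],0],[1,[41,-33,0],0],[1,[48,-34,0],0],[1,[56,-33,0],0]])

```text
time: 24.42
tool_pos: [0.4677, -0.179, 0.1032]
ee_rot: [[0.386, 0.922, -0.0], [0.922, -0.386, 0.0], [0.0, -0.0, -1.0]]
contact_force: [-1.7, 0.0, 1.0]
grip_width: 0.0228
```

```bash
python3 -c "
from h import *
arc(-8,10,r=.0503)"
```

```text
t 24.42 angle 145.0 r 49.7 [ 0.4677 -0.179   0.1032] F [-1.7  0.   1. ] w 0.0228
[[7, 1], [13, 4], [19, 8], [25, 13], [29, 18], [33, 24], [36, 30], [38, 37], [40, 44], [40, 51]]
```

jog_arm(increments=[[1,[7,1,0],0],[1,[13,4,0],0],[1,[19,8,0],0],[1,[25,13,0],0],[1,[29,18,0],0],[1,[33,24,0],0],[1,[36,30,0],0],[1,[38,37,0],0],[1,[40,44,0],0],[1,[40,51,0],0]])

```text
time: 25.25
tool_pos: [0.5309, -0.163, 0.1032]
ee_rot: [[0.386, 0.922, 0.0], [0.922, -0.386, -0.0], [-0.0, 0.0, -1.0]]
contact_force: [-0.7, -0.1, -0.6]
grip_width: 0.0228
```

```bash
python3 -c "
from h import *
arc(-8,8,r=.0503)"
```

```text
t 25.25 angle 63.1 r 49.83 [ 0.5309 -0.163   0.1032] F [-0.7 -0.1 -0.6] w 0.0228
[[-1, 7], [-2, 14], [-5, 20], [-9, 26], [-14, 31], [-19, 36], [-25, 40], [-31, 43]]
```

jog_arm(increments=[[1,[-1,7,0],0],[1,[-2,14,0],0],[1,[-5,20,0],0],[1,[-9,26,0],0],[1,[-14,31,0],0],[1,[-19,36,0],0],[1,[-23,39,0],0],[1,[-23,39,0],0],[1,[-23,39,0],0],[1,[-23,39,0],0]])

```text
time: 26.08
tool_pos: [0.5577, -0.1997, 0.1036]
ee_rot: [[0.387, 0.922, 0.001], [0.922, -0.387, -0.001], [-0.001, 0.002, -1.0]]
contact_force: [1.8, -1.3, 0.0]
grip_width: 0.023
```

```bash
python3 - <<'E'
from h import *
arc(-1,1)
s,d=viewer.snapshot('scene');t,dt=viewer.snapshot('top')
cv2.imwrite('pics/s6.png',np.vstack([crop(s[:,:,::-1],240,95,115,85,6),crop(t[:,:,::-1],290,215,115,15,6)]))
E
```

```text
t 26.08 angle 9.0 r 49.87 [ 0.5577 -0.1997  0.1036] F [ 1.8 -1.3  0. ] w 0.023
[[-1, 1]]
```

View pics/s6.png

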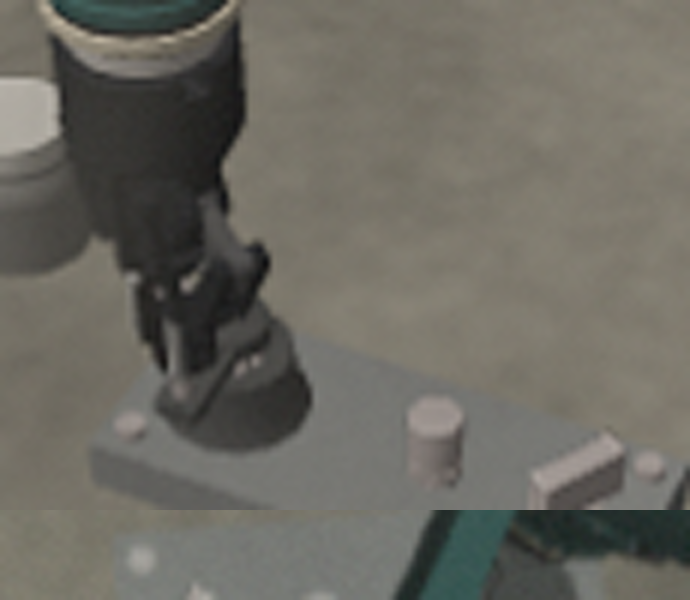

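The final crop shows both pins home, with the round head at (435,415) and the T bar at (578,470). The sleeve is still gripped. The hub at (255,335) now sits close to the boss with only a thin bright band below it, so the screw has sunk. I'm handing in.

```bash
python3 -c "
from plant import hand_in; print(hand_in())"
```

```text
the job is handed in; nothing more can be done
None
```

The job is done and handed in at 26.1 s of the 72 s allowed; `hand_in` gives no verdict, so success isn't confirmed.

**What I did**
- I first pushed the crank about 75° backward with the closed fingers. The sleeve stood too close to the inner hole for the gripper body.
- I set the round pin in the inner hole and the T pin in the outer hole, and let go of each.
- I gripped the sleeve and led it backward to about 24° past the thread start. I then turned it forward to one full turn after the drop, give or take a few degrees, and held it there.

**Last checks**
- **Pins:** each seated at the expected finger height, 2 mm lower than in the rack as the plate is. The upward push was 14.5 N for the round pin and 4.7 N for the T pin. The last scene picture shows both upright with heads on the plate.
- **Crank:** the sleeve was still gripped at 23 mm and the crank was still, with a side force of about 2 N. It stands at about 9° world, a screw value near 0.05 rad.
- **Thread:** the hub sits visibly lower on the boss, and the crank end's picture position agrees with the screw having sunk about 6 mm.

**Not confirmed or disagreeing**
- The gripper hid the hub at the drop itself. I inferred the drop from the crank angle and the later sinking.
- The two cameras disagreed by 2–3 mm, so I took the final fit from touch.
- The bystanders were not re-measured, but no path came near them.

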